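# Dispense one large and one small vial at the clinic's dispensary counter

## Task

Two prescriptions are waiting at the clinic's dispensary counter, one for a vial of the largest size and one for a vial of the smallest. On the dispenser with the largest vials press the thumb pad of the rocking lever all the way down, so that its gate lifts and the front vial rolls into the tray, then let the lever spring back so that the next vial rolls up to the gate; do the same on the dispenser with the smallest vials, in either order. Take exactly one vial from each, leave the middle-size dispenser alone, keep off the vials themselves, which stay in the trays, and do not shift the other things on the counter.

Things in the scene. Friction and masses are not known exactly. Their poses are not given: they have to be found in the camera images.
- dispenser_large: aluminium gravity-feed dispenser of large vials; the three stand in any order, screwed down. 107 mm wide (y), x from -100 to 140 mm. Origin on the counter on its centre line; x runs up the lane, z up. The open lane slopes 0.19 rad down to -x; 3 vials lie crosswise in a row behind the gate; before it a catch tray with a 19 mm lip.
- gate_large (a point): middle of the lower edge of that dispenser's gate, a steel tongue hung on the lever's front end. The rocker is an escapement: rear pad down lifts the gate and drops a stop between vials 1 and 2, so only the front vial rolls into the tray; let up, a spring shuts the gate and the row rolls down by one.
- pad_large (a point): press point on the lever: top of its black rubber thumb pad (54 mm in x, 40 mm in y, highest part of the dispenser), 18 mm from its rear edge. In the dispenser's frame (16, 0, 151) mm at rest, (25, 0, 126) fully down; a tip going straight down slides forward on the pad. Pad slope at rest: up to the rear 0.29 rad, fully down -0.31.
- lever_large (a joint): lever of dispenser_large, rad: 0 at rest (gate shut, sprung), 0.60 at its stop (pad fully down, gate fully open); the front vial goes at about 0.5. Its pin lies at (-20, 0, 123) mm in the dispenser's frame, along y. 3 to 7 N on the pad press it fully down.
- vial_large_1: large vial, number 1 in its row counted from the gate: amber plastic with a white cap at its +y end, 50 mm across and 96 mm long, lying across the lane; origin at its centre (its x and z turn as it rolls). In the dispenser's frame it starts at (-4, 0, 51) mm, against the gate; lying in the tray against the lip it is at (-77, 0, 37) mm.
- vial_large_2: large vial, number 2 in its row counted from the gate: amber plastic with a white cap at its +y end, 50 mm across and 96 mm long, lying across the lane; origin at its centre (its x and z turn as it rolls).
- dispenser_medium: aluminium gravity-feed dispenser of medium vials; the three stand in any order, screwed down. 91 mm wide (y), x from -84 to 121 mm. Origin on the counter on its centre line; x runs up the lane, z up. The open lane slopes 0.19 rad down to -x; 2 vials lie crosswise in a row behind the gate; before it a catch tray with a 16 mm lip.
- gate_medium (a point): middle of the lower edge of that dispenser's gate, a steel tongue hung on the lever's front end. The rocker is an escapement: rear pad down lifts the gate and drops a stop between vials 1 and 2, so only the front vial rolls into the tray; let up, a spring shuts the gate and the row rolls down by one.
- pad_medium (a point): press point on the lever: top of its black rubber thumb pad (54 mm in x, 40 mm in y, highest part of the dispenser), 18 mm from its rear edge. In the dispenser's frame (19, 0, 133) mm at rest, (28, 0, 108) fully down; a tip going straight down slides forward on the pad. Pad slope at rest: up to the rear 0.29 rad, fully down -0.31.
- lever_medium (a joint): lever of dispenser_medium, rad: 0 at rest (gate shut, sprung), 0.60 at its stop (pad fully down, gate fully open); the front vial goes at about 0.5. Its pin lies at (-16, 0, 105) mm in the dispenser's frame, along y. 3 to 7 N on the pad press it fully down.
- vial_medium_1: medium vial, number 1 in its row counted from the gate: amber plastic with a white cap at its +y end, 42 mm across and 80 mm long, lying across the lane; origin at its centre (its x and z turn as it rolls). In the dispenser's frame it starts at (-4, 0, 44) mm, against the gate; lying in the tray against the lip it is at (-65, 0, 33) mm.
- dispenser_small: aluminium gravity-feed dispenser of small vials; the three stand in any order, screwed down. 79 mm wide (y), x from -69 to 101 mm. Origin on the counter on its centre line; x runs up the lane, z up. The open lane slopes 0.19 rad down to -x; 3 vials lie crosswise in a row behind the gate; before it a catch tray with a 13 mm lip.
- gate_small (a point): middle of the lower edge of that dispenser's gate, a steel tongue hung on the lever's front end. The rocker is an escapement: rear pad down lifts the gate and drops a stop between vials 1 and 2, so only the front vial rolls into the tray; let up, a spring shuts the gate and the row rolls down by one.
- pad_small (a point): press point on the lever: top of its black rubber thumb pad (54 mm in x, 40 mm in y, highest part of the dispenser), 18 mm from its rear edge. In the dispenser's frame (22, 0, 114) mm at rest, (31, 0, 89) fully down; a tip going straight down slides forward on the pad. Pad slope at rest: up to the rear 0.29 rad, fully down -0.31.
- lever_small (a joint): lever of dispenser_small, rad: 0 at rest (gate shut, sprung), 0.60 at its stop (pad fully down, gate fully open); the front vial goes at about 0.5. Its pin lies at (-13, 0, 86) mm in the dispenser's frame, along y. 3 to 7 N on the pad press it fully down.
- vial_small_1: small vial, number 1 in its row counted from the gate: amber plastic with a white cap at its +y end, 34 mm across and 68 mm long, lying across the lane; origin at its centre (its x and z turn as it rolls). In the dispenser's frame it starts at (-3, 0, 38) mm, against the gate; lying in the tray against the lip it is at (-52, 0, 28) mm.
- vial_small_2: small vial, number 2 in its row counted from the gate: amber plastic with a white cap at its +y end, 34 mm across and 68 mm long, lying across the lane; origin at its centre (its x and z turn as it rolls).
- stock_bottle: white plastic medicine bottle, 44 mm across, 85 mm tall, beside the large dispenser; origin under its foot. Leave it alone.
- amber_bottle: small amber medicine bottle with a black cap, 36 mm across, 75 mm tall, beside the small dispenser; origin under its foot. Leave it alone.
- carton: small carton, 60 x 110 x 45 mm, lying on the counter in front of the dispensers (robot's side); origin under its centre. Leave it alone.
- bowl: steel bowl, 110 mm across, 45 mm high, on the counter to the right; origin under its foot. Leave it alone.
- count_tray: white tablet-counting tray, 130 x 170 x 16 mm, on the counter to the left; origin under its centre. Leave it alone.
- spatula: spatula, 170 mm long, lying crosswise on the counter in front of the dispensers. Leave it alone.
There are look-alikes about, which are no part of the job. Leave any blue look-alike of the vial_small_2 alone.

How it is judged:
By the outcome, as a careful person would: the job done as asked, in the order asked, and still so for the second after the job is handed in, with the robot touching nothing.
It also fails if it takes over 64 s, if anything falls off the work surface, if the arm or the gripper's body presses on something with over 40 N, if the wrist force passes 120 N, or if a joint passes its speed limit or range.

## Robot

A 7-joint arm with a two-finger parallel gripper is mounted at the origin on the work surface. World frame = base frame: x ahead of the robot, y to its left, z up, the work surface at z = 0. Lengths are in m, angles in rad, forces in N, time in s.
With the tool pointing down it reaches from about 0.4 to 0.875 m from the base axis. Payload 19.3 kg.
Tool frame: the origin (TCP) lies midway between the tips of the shut fingers; the grasp point (between the pads) lies 19 mm behind it; z points along the fingers, y is the line along which they close (so a half turn about z gives the same grasp; the last joint's range is limited). The gripper opens to 85 mm and grips with 20 to 120 N. Pads are 22 mm wide; open, the fingers measure 114 mm over their backs; the gripper's body (76 mm by 85 mm) begins 54 mm behind the grasp point. The pads swing forward as they close: fully open they stand 13 mm farther back than shut.
Start: joints at [-1.185, 0.521, -0.036, 1.599, 0.021, 1.021, -0.113], TCP at [0.275, 0.561, 0.231] pointing down, gripper open.
Joint ranges: [-2.91, 2.91], [-0.3, 2.13], [-1.5, 1.42], [0.17, 2.43], [-1.26, 4.41], [0.16, 1.93], [-2.52, 2.52]. Speed limits (rad/s): [1.89, 1.89, 2.39, 2.39, 3.01, 3.01, 3.01].

## Interface

Orientations are given as [roll, pitch, yaw] about the fixed x, y, z axes, in that order (R = Rz(yaw) Ry(pitch) Rx(roll)).
In Python, from workcell import * gives the robot as it stands. The module is installed in compiled form; this text tells all that it offers.
- The arm moves only by the tool play_rows, never from a script. Its argument "deltas" is a list of rows, each a list of 7 numbers: the shift along the tool's x, y, z in units of 500 mm (1.0 is 500 mm), then the turn, a rotation vector about the tool's x, y, z in units of 120 degrees (1.0 is 120 degrees), then the closure, from 0 (fully open) to 1 (shut). A call has 1 to 10 rows; each row is the pose to reach, as a shift and turn from the pose commanded when the call began, along the tool's axes at that moment; what a row does not reach only later rows make up. A row lasts 1/10 s, in which the tool goes at most 50 mm and 8.59 degrees, less where a joint would pass 70% of its speed; a pose out of reach is approached as far as the arm can. A call with a number of a shift or a turn outside -1 to 1 is refused whole. A call with a gripper value outside its range is refused whole. The fingers move at their own pace and stop on an object; "newtons" is the grip in N (left out, the last holds). Time passes only in rows, so rows that repeat a pose let the fingers close. It gives the time, the measured TCP pose, the force, the opening and the grip force at its end, in the units of the state.
- observe(): the state, without advancing time (a new reading comes with each control period).
- grab_frame(name): name is "scene" or "top"; returns the picture (384x512x3 uint8, red, green, blue); there is no depth.
- get_calibration(name): a dict with "fovy" (degrees; the focal length in pixels is half the picture's height over the tangent of half this angle, whatever the lens; pixels are square), "cx", "cy" (the principal point, pixels), "xyz" and "rotation" of the camera in the world. Camera axes: x right, y down, z forward; pixel columns grow to the right and rows downward; lengths in m; the calibration is good to about 2 mm. A picture is of the moment at which its call begins. get_calibration takes no time and is no camera call.
- job_done(): hands the job in; it is judged then, once.
The state is a dict: "clock": time; "qpos": joint angles; "qd": joint speeds; "joint_efforts": joint torques, N m; "position": TCP position; "tool_rot": TCP orientation; "force": force on the tool from outside, world axes, zero at the start; "moment": the same for the moment, N m; "grip_width": finger opening in m; "finger_force": force on a finger pad.
Only numpy, scipy, OpenCV 4.12 (cv2) and the standard library are available. Lean on these libraries where they do the work, as an engineer would, in place of code of your own. Each camera call takes 0.05 s, during which the arm holds its last target. There are 200 camera calls.

## Working session

There is one attempt and no reset: what is moved stays moved. The work goes in short steps, Python scripts to look and compute and a tool call to move; the robot and the scene stay as the last step left them, time stands still between calls to the robot, and variables do not carry over. Pictures are saved under pics/ and viewed, at most 10 in all, crops included, and the job is handed in when it is done.

Besides the shell and the picture viewer there is one more tool, called after "Emit:" as name([rows], argument=value, ...), one row to a line, values as JSON. play_rows: Moves the arm, as the interface text tells. Its arguments: {"type":"object","properties":{"deltas":{"type":"array"},"newtons":{"type":"number"}},"required":["deltas"]}

```bash
mkdir -p pics
python3 - <<'E'
from workcell import *
import cv2
for n in("scene","top"):
    f=grab_frame(n); cv2.imwrite(f"pics/{n}0.png",f[:,:,::-1]); c=get_calibration(n); print(n,c)
s=observe(); print(s["clock"],s["position"],s["tool_rot"],s["grip_width"])
E
```

```text
scene {'fovy': 47.00390671343712, 'cx': 260.31204159189076, 'cy': 189.401661060565, 'xyz': array([1.06898368, 0.47496967, 1.25163408]), 'rotation': array([-2.55831842, -0.00303039,  2.27719216])}
top {'fovy': 45.39082514896855, 'cx': 255.59611570110405, 'cy': 189.15843302380833, 'xyz': array([0.19874252, 0.00942947, 1.66156202]), 'rotation': array([-2.94900442, -0.01347117, -1.5410597 ])}
0.1 [0.27499709 0.56092588 0.23079573] [-3.14058094e+00  5.81129196e-05  2.68583920e+00] 0.0851052169940838
```

View pics/scene0.png

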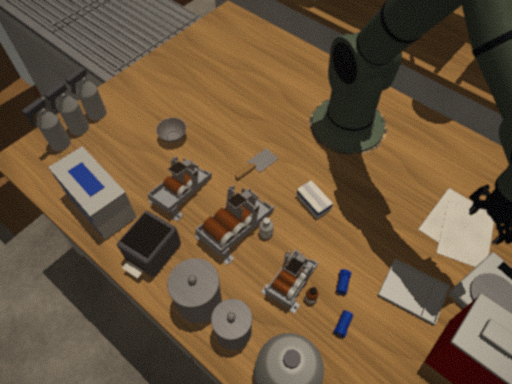

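View pics/top0.png

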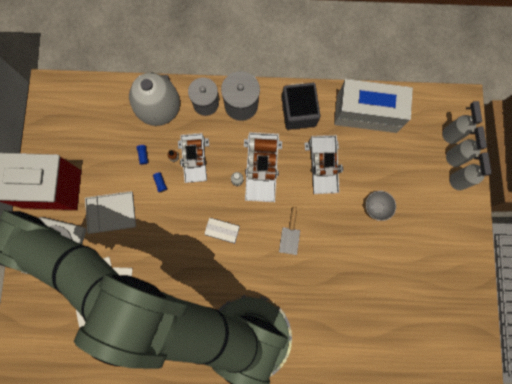

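The top view shows three dispensers: left at about (193,157), middle (262,165) and right (325,165). The scene view shows the same three. I'll enlarge the crops to locate the pads and tell the sizes apart.

```bash
cat > h.py <<'E'
import numpy as np,cv2
from scipy.spatial.transform import Rotation as R
from workcell import *
def cam(n):
    c=get_calibration(n); f=192/np.tan(np.radians(c["fovy"])/2)
    return c,f,R.from_euler('xyz',c["rotation"]).as_matrix()
def ray(n,u,v):
    c,f,M=cam(n); return np.array(c["xyz"]),M@np.array([(u-c["cx"])/f,(v-c["cy"])/f,1])
def onz(n,u,v,z):
    o,d=ray(n,u,v); return o+d*(z-o[2])/d[2]
def proj(n,P):
    c,f,M=cam(n); q=(np.atleast_2d(P)-c["xyz"])@M; return np.c_[c["cx"]+f*q[:,0]/q[:,2],c["cy"]+f*q[:,1]/q[:,2]]
def tri(a,b):
    o1,d1=ray("top",*a);o2,d2=ray("scene",*b)
    t=np.linalg.lstsq(np.c_[d1,-d2],o2-o1,rcond=None)[0]
    p,q=o1+d1*t[0],o2+d2*t[1]; return (p+q)/2,np.linalg.norm(p-q)
E
python3 - <<'E'
from h import *
t=cv2.imread("pics/top0.png");s=cv2.imread("pics/scene0.png")
cv2.imwrite("pics/tc.png",cv2.resize(t[120:215,165:355],None,fx=4.2,fy=4.2,interpolation=cv2.INTER_CUBIC))
cv2.imwrite("pics/sc.png",cv2.resize(s[150:315,140:335],None,fx=3.6,fy=3.6,interpolation=cv2.INTER_CUBIC))
E
```

```text
(no output)
```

View pics/tc.png

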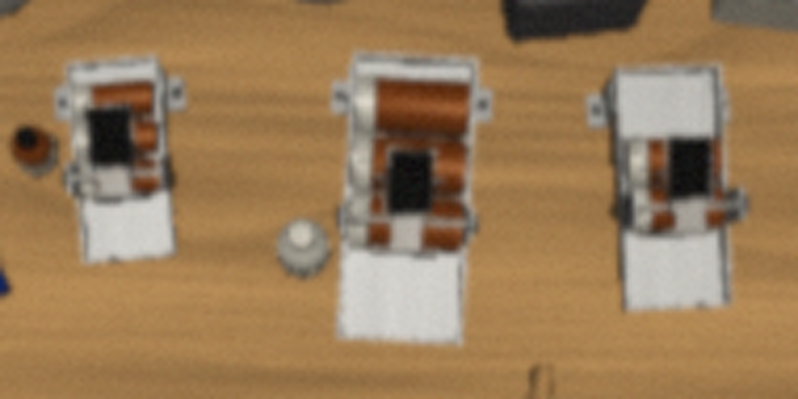

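View pics/sc.png

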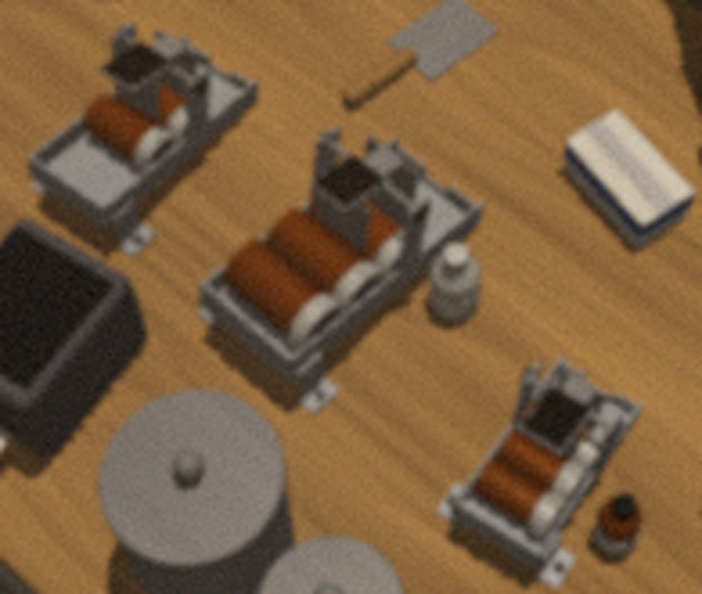

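Middle is the large dispenser (3 vials, biggest), left is the small (3 vials), right is the medium (2 vials). The black pads in the top crop are at about (109,136) for the small and (410,182) for the large. Next I'll segment the pads and cast rays.

Run:
```python
from h import *
t=cv2.imread("pics/top0.png");s=cv2.imread("pics/scene0.png")
def blob(im,c,r,mx=45):
    x0,y0=int(c[0]-r),int(c[1]-r)
    g=cv2.resize(im[y0:y0+2*r,x0:x0+2*r].max(2),None,fx=8,fy=8,interpolation=cv2.INTER_CUBIC)
    n,l,st,ce=cv2.connectedComponentsWithStats((g<mx).astype('uint8'))
    k=l[8*r,8*r]
    if k==0: k=1+st[1:,4].argmax()
    ct=cv2.findContours((l==k).astype('uint8'),0,1)[0][0][:,0]
    f=lambda p:(np.array(p)+.5)/8-.5+[x0,y0]
    return f(ce[k]),f(ct),st[k,4]/64
for nm,tc,sc,z in(("small",(191,152.5),(140+556/3.6,150+416/3.6),.1115),("large",(262.6,163.5),(140+350/3.6,150+181/3.6),.1485)):
    for mx in(45,60):
        c,ct,a=blob(t,tc,13,mx); c2,ct2,a2=blob(s,sc,13,mx)
        W=np.array([onz("top",*p,z)[:2] for p in ct]); rect=cv2.minAreaRect((W*1000).astype('float32'))
        W2=np.array([onz("scene",*p,z)[:2] for p in ct2]); rect2=cv2.minAreaRect((W2*1000).astype('float32'))
        print(nm,mx,c,a,c2,a2,"\n top",onz("top",*c,z).round(4),"scene",onz("scene",*c2,z).round(4),"tri",tri(c,c2),"\n",rect,rect2)
# tray front corners at lip height & rear edges
f=lambda u,v:(165+u/4.2-.4,120+v/4.2-.4)
for nm,pts in(("small",[((87,262),.02),((175,255),.02)]),("large",[((338,340),.027),((463,344),.027)])):
    P=[onz("top",*f(*p),z)[:2] for p,z in pts]; d=P[0]-P[1]; print(nm,P,np.linalg.norm(d),"yaw",np.degrees(np.arctan2(-d[0],d[1])))
```

```text
small 45 [190.93556479 152.11396216] 109.0 [293.97388281 265.4815189 ] 131.46875 
 top [0.6258 0.2269 0.1115] scene [0.6262 0.2247 0.1115] tri (array([0.62609416, 0.2258453 , 0.11242035]), np.float64(0.0021633998117468814)) 
 ((625.8145141601562, 226.5072479248047), (46.33729553222656, 33.74821090698242), 7.816642761230469) ((625.9518432617188, 224.618408203125), (38.25578308105469, 32.31565856933594), 6.346808910369873)
small 60 [191.03145516 152.1731466 ] 126.140625 [293.96920219 265.52097184] 159.8125 
 top [0.6256 0.2266 0.1115] scene [0.6264 0.2248 0.1115] tri (array([0.62600899, 0.22567952, 0.11180873]), np.float64(0.0019488358714824321)) 
 ((625.406982421875, 225.39859008789062), (49.349327087402344, 38.43014907836914), 7.825438022613525) ((625.68994140625, 224.34051513671875), (42.177085876464844, 35.982154846191406), 8.042450904846191)
large 45 [262.1919548  162.96358791] 124.953125 [236.24485268 199.76896092] 89.359375 
 top [ 0.5856 -0.0219  0.1485] scene [ 0.5871 -0.0251  0.1485] tri (array([ 0.58648728, -0.02331086,  0.1489519 ]), np.float64(0.0034451947321504353)) 
 ((5
[... 174 characters left out ...]
14), 83.60867309570312)
large 60 [262.21491707 162.97802543] 143.1875 [236.27437289 199.84807801] 124.890625 
 top [ 0.5856 -0.0219  0.1485] scene [ 0.5872 -0.0248  0.1485] tri (array([ 0.58649513, -0.02332542,  0.14854081]), np.float64(0.0032706232624796416)) 
 ((586.4254150390625, -22.237812042236328), (49.812522888183594, 39.3242301940918), 4.188848972320557) ((586.9755859375, -25.003177642822266), (39.243560791015625, 42.02145767211914), 80.78963470458984)
small [array([0.53776244, 0.25382876]), array([0.54646098, 0.1778785 ])] 0.07644675495322822 yaw 6.5335856204810225
large [array([0.47492546, 0.03360285]), array([ 0.47488019, -0.07390595])] 0.10750881012458144 yaw -0.02412433232329593
```

Emit:
play_rows([
  [-0.94,-0.284,0.06,0,0,-0.267,1],
  [-0.94,-0.284,0.06,0,0,-0.267,1],
  [-0.94,-0.284,0.06,0,0,-0.267,1],
  [-0.94,-0.284,0.06,0,0,-0.267,1],
  [-0.94,-0.284,0.06,0,0,-0.267,1],
  [-0.94,-0.284,0.06,0,0,-0.267,1],
  [-0.94,-0.284,0.06,0,0,-0.267,1],
  [-0.94,-0.284,0.06,0,0,-0.267,1],
  [-0.94,-0.284,0.06,0,0,-0.267,1],
  [-0.94,-0.284,0.06,0,0,-0.267,1],
], newtons=30)

```text
clock: 1.1
position: [0.6361, 0.2244, 0.2008]
tool_rot: [-3.141, -0.0, -3.039]
force: [0.1, 1.1, -0.5]
grip_width: 0.0002
finger_force: 0.0
```

Emit:
play_rows([
  [0,0,0.03,0,0,0,1],
  [0,0,0.06,0,0,0,1],
  [0,0,0.09,0,0,0,1],
  [0,0,0.12,0,0,0,1],
  [0,0,0.15,0,0,0,1],
  [0,0,0.15,0,0,0,1],
  [0,0,0.15,0,0,0,1],
])

```text
clock: 1.8
position: [0.6345, 0.2271, 0.1262]
tool_rot: [-3.141, -0.0, -3.038]
force: [-0.4, 0.3, -0.7]
grip_width: 0.0001
finger_force: 0.0
```

Run:
```python
from h import *
s=grab_frame("scene");t=grab_frame("top")
a=cv2.resize(s[220:310,240:340],None,fx=4,fy=4,interpolation=2);b=cv2.resize(t[115:205,150:250],None,fx=4,fy=4,interpolation=2)
cv2.imwrite("pics/a1.png",np.hstack([a,b])[:,:,::-1]); o=observe(); print(o["position"],o["force"],o["tool_rot"])
```

```text
[0.63498705 0.22704166 0.12703807] [-0.33666536  0.38681427  0.17225292] [ 3.14130327e+00  1.04578311e-03 -3.03812385e+00]
```

View pics/a1.png

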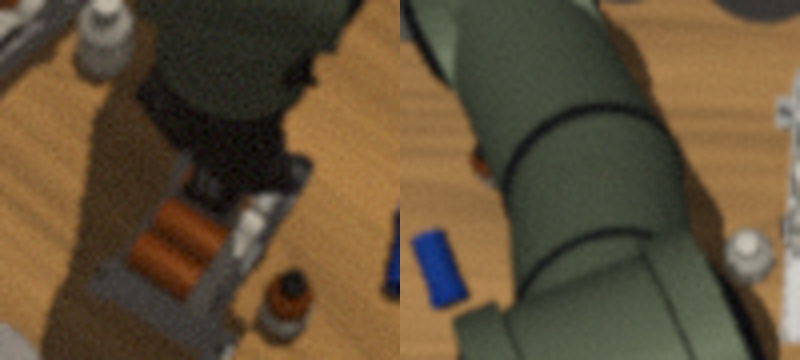

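The gripper tip sits over the small dispenser's pad at about (215,185) in the crop. I'll press down, moving rearward with the pad.

Emit:
play_rows([
  [0,0,0.008,0,0,0,1],
  [0,0,0.016,0,0,0,1],
  [0,0,0.024,0,0,0,1],
  [-0.003,0,0.03,0,0,0,1],
  [-0.005,0,0.036,0,0,0,1],
  [-0.008,0,0.042,0,0,0,1],
  [-0.01,0,0.048,0,0,0,1],
  [-0.012,0,0.052,0,0,0,1],
  [-0.012,0,0.052,0,0,0,1],
])

```text
clock: 2.8
position: [0.641, 0.2275, 0.1002]
tool_rot: [3.141, 0.001, -3.038]
force: [3.7, 1.0, 4.0]
grip_width: -0.0001
finger_force: 1.8
```

Emit:
play_rows([
  [-0.002,0,0.004,0,0,0,1],
  [-0.003,0,0.008,0,0,0,1],
  [-0.004,0,0.012,0,0,0,1],
  [-0.004,0,0.015,0,0,0,1],
  [-0.004,0,0.015,0,0,0,1],
])

```text
clock: 3.3
position: [0.6431, 0.2278, 0.0928]
tool_rot: [3.141, 0.001, -3.038]
force: [3.5, 1.4, 5.5]
grip_width: 0.0001
finger_force: 3.0
```

Emit:
play_rows([
  [0,0,0.002,0,0,0,1],
  [0,0,0.004,0,0,0,1],
  [0,0,0.006,0,0,0,1],
  [0,0,0.006,0,0,0,1],
])

```text
clock: 3.7
position: [0.6434, 0.2279, 0.0913]
tool_rot: [3.141, 0.002, -3.038]
force: [-1.4, -0.6, 20.8]
grip_width: -0.0001
finger_force: 9.9
```

The force has jumped to 21 N, so the lever is at its stop. I'll hold so the vial rolls out, then release.

Emit:
play_rows([
  [0,0,-0.001,0,0,0,1],
  [0,0,-0.001,0,0,0,1],
  [0,0,-0.001,0,0,0,1],
  [0,0,-0.001,0,0,0,1],
  [0,0,-0.001,0,0,0,1],
  [0,0,-0.001,0,0,0,1],
  [0,0,-0.001,0,0,0,1],
  [0,0,-0.001,0,0,0,1],
])

```text
clock: 4.5
position: [0.6434, 0.2278, 0.0914]
tool_rot: [3.141, 0.002, -3.038]
force: [1.1, -0.6, 16.8]
grip_width: -0.0003
finger_force: 8.0
```

Emit:
play_rows([
  [0.004,0,-0.015,0,0,0,1],
  [0.008,0,-0.03,0,0,0,1],
  [0.012,0,-0.045,0,0,0,1],
  [0.016,0,-0.06,0,0,0,1],
  [0.016,0,-0.09,0,0,0,1],
  [0.016,0,-0.15,0,0,0,1],
  [0.016,0,-0.22,0,0,0,1],
  [0.016,0,-0.27,0,0,0,1],
  [0.016,0,-0.27,0,0,0,1],
])

```text
clock: 5.4
position: [0.6361, 0.2272, 0.2299]
tool_rot: [3.14, 0.006, -3.038]
force: [-0.1, 0.0, 0.2]
grip_width: 0.0001
finger_force: 0.0
```

Emit:
play_rows([
  [0.133,-0.489,0,0,0,0.03,1],
  [0.133,-0.489,0,0,0,0.03,1],
  [0.133,-0.489,0,0,0,0.03,1],
  [0.133,-0.489,0,0,0,0.03,1],
  [0.133,-0.489,0,0,0,0.03,1],
  [0.133,-0.489,0,0,0,0.03,1],
  [0.133,-0.489,0.05,0,0,0.03,1],
  [0.133,-0.489,0.1,0,0,0.03,1],
  [0.133,-0.489,0.116,0,0,0.03,1],
  [0.133,-0.489,0.116,0,0,0.03,1],
])

```text
clock: 6.4
position: [0.5932, -0.0231, 0.1666]
tool_rot: [-3.142, -0.002, -3.101]
force: [-1.2, -0.2, 0.5]
grip_width: 0.0004
finger_force: 0.0
```

Run:
```python
from h import *
s=grab_frame("scene");t=grab_frame("top")
a=cv2.resize(s[165:315,175:335],None,fx=2.5,fy=2.5,interpolation=2);b=cv2.resize(t[110:260,160:320],None,fx=2.5,fy=2.5,interpolation=2)
cv2.imwrite("pics/a2.png",np.hstack([a,b])[:,:,::-1]); o=observe(); print(o["position"],o["force"],o["tool_rot"])
```

```text
[ 0.59411223 -0.02315587  0.16819274] [-0.15153659 -0.35049818 -0.17514444] [-3.14154024e+00  6.86885515e-04 -3.10093879e+00]
```

View pics/a2.png

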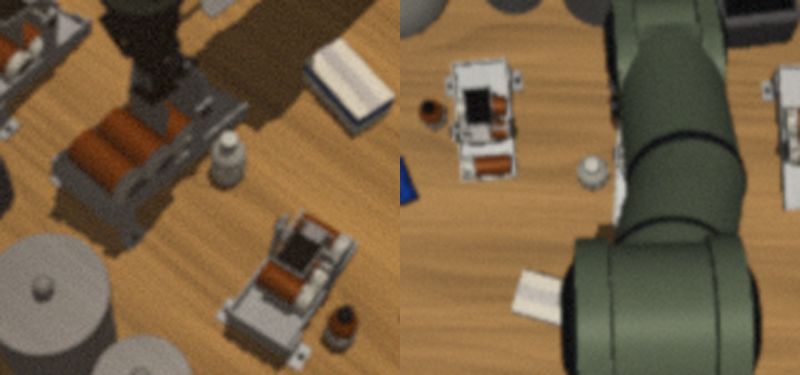

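The small vial lies in its tray at about (492,165) in the crop's right half, and the row behind it has advanced. The tip is now over the large pad, so I'll press that one.

Emit:
play_rows([
  [0,0,0.01,0,0,0,1],
  [0,0,0.02,0,0,0,1],
  [0,0,0.03,0,0,0,1],
  [-0.003,0,0.036,0,0,0,1],
  [-0.005,0,0.042,0,0,0,1],
  [-0.008,0,0.048,0,0,0,1],
  [-0.01,0,0.054,0,0,0,1],
  [-0.012,0,0.06,0,0,0,1],
  [-0.012,0,0.06,0,0,0,1],
])

```text
clock: 7.4
position: [0.6004, -0.0232, 0.1373]
tool_rot: [-3.141, 0.001, -3.101]
force: [2.5, -0.8, 3.1]
grip_width: 0.0001
finger_force: 1.4
```

Emit:
play_rows([
  [-0.002,0,0.004,0,0,0,1],
  [-0.003,0,0.008,0,0,0,1],
  [-0.004,0,0.012,0,0,0,1],
  [-0.004,0,0.014,0,0,0,1],
  [-0.004,0,0.014,0,0,0,1],
])

```text
clock: 7.9
position: [0.6023, -0.0232, 0.1305]
tool_rot: [-3.141, 0.001, -3.101]
force: [3.4, -1.6, 5.5]
grip_width: 0.0003
finger_force: 3.0
```

Emit:
play_rows([
  [0,0,0.002,0,0,0,1],
  [0,0,0.004,0,0,0,1],
  [0,0,0.006,0,0,0,1],
  [0,0,0.006,0,0,0,1],
])

```text
clock: 8.3
position: [0.6028, -0.0232, 0.1286]
tool_rot: [-3.141, 0.003, -3.101]
force: [-0.5, -1.9, 19.2]
grip_width: -0.0001
finger_force: 9.5
```

The large lever is at its stop as well. I'll hold, release, and retreat toward the robot's left.

Emit:
play_rows([
  [0,0,-0.001,0,0,0,1],
  [0,0,-0.001,0,0,0,1],
  [0,0,-0.001,0,0,0,1],
  [0,0,-0.001,0,0,0,1],
  [0,0,-0.001,0,0,0,1],
  [0,0,-0.001,0,0,0,1],
  [0,0,-0.001,0,0,0,1],
  [0,0,-0.001,0,0,0,1],
])

```text
clock: 9.1
position: [0.6027, -0.0232, 0.1288]
tool_rot: [-3.141, 0.002, -3.101]
force: [2.7, -0.8, 15.2]
grip_width: 0.0
finger_force: 7.3
```

Emit:
play_rows([
  [0.004,0,-0.015,0,0,0,1],
  [0.008,0,-0.03,0,0,0,1],
  [0.012,0,-0.045,0,0,0,1],
  [0.016,0,-0.06,0,0,0,1],
  [0.016,0,-0.09,0,0,0,1],
  [0.016,0,-0.15,0,0,0,1],
  [0.016,0,-0.22,0,0,0,1],
  [0.016,0,-0.24,0,0,0,1],
  [0.016,0,-0.24,0,0,0,1],
])

```text
clock: 10.0
position: [0.5942, -0.0232, 0.2493]
tool_rot: [3.142, 0.002, -3.101]
force: [0.6, 0.3, -0.3]
grip_width: 0.0
finger_force: 0.0
```

Emit:
play_rows([
  [0,0.9,0,0,0,0,1],
  [0,0.9,0,0,0,0,1],
  [0,0.9,0,0,0,0,1],
  [0,0.9,0,0,0,0,1],
  [0,0.9,0,0,0,0,1],
  [0.3,0.9,0,0,0,0,1],
  [0.3,0.9,0,0,0,0,1],
  [0.3,0.9,0,0,0,0,1],
  [0.3,0.9,0,0,0,0,1],
  [0.3,0.9,0,0,0,0,1],
])

```text
clock: 11.0
position: [0.4236, 0.4212, 0.2464]
tool_rot: [-3.14, -0.001, -3.101]
force: [0.2, 0.7, 0.2]
grip_width: 0.0001
finger_force: 0.0
```

Run:
```python
from h import *
s=grab_frame("scene");t=grab_frame("top")
a=cv2.resize(s[150:310,140:335],None,fx=2,fy=2,interpolation=2);b=cv2.resize(t[110:270,160:355],None,fx=2,fy=2,interpolation=2)
cv2.imwrite("pics/a3.png",np.hstack([a,b])[:,:,::-1]); o=observe(); print(o["clock"],o["position"],o["force"])
```

```text
11.1 [0.41958282 0.42561687 0.24631124] [-0.40450514 -1.08144984  0.13384214]
```

View pics/a3.png

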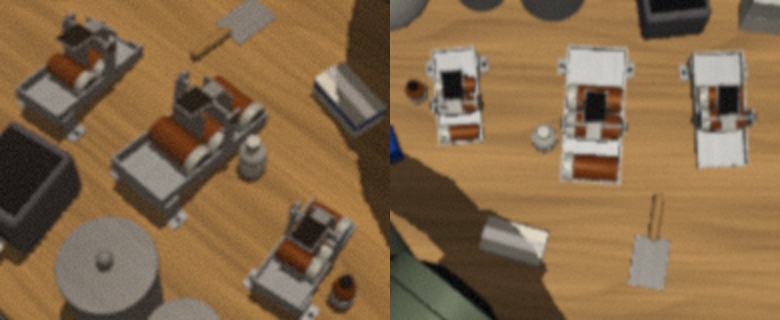

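In the top half there is one vial in the small tray (465,132) and one in the large tray (592,166). Both rows have advanced to their gates, and the medium dispenser and the other items have not moved.

Emit:
play_rows([
  [0,0,0,0,0,0,1],
  [0,0,0,0,0,0,1],
  [0,0,0,0,0,0,1],
  [0,0,0,0,0,0,1],
])

```text
clock: 11.5
position: [0.4263, 0.4194, 0.2476]
tool_rot: [-3.141, -0.0, -3.103]
force: [-0.4, -0.4, -0.0]
grip_width: 0.0001
finger_force: 0.0
```

```bash
python3 -c "
from workcell import *
print(job_done())"
```

```text
the job is handed in; nothing more can be done
None
```

The job is handed in at 11.5 s: one large and one small vial lie in their trays, both levers have sprung back with the next vials at the gates, and the final pictures show nothing else moved.

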